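# Slide the saucepan across the hob to the free burner

## Robot

A 7-joint arm with a two-finger parallel gripper is mounted at the origin on the work surface. World frame = base frame: x ahead of the robot, y to its left, z up, the work surface at z = 0. Lengths are in m, angles in rad, forces in N, time in s.
With the tool pointing down it reaches from about 0.4 to 0.925 m from the base axis. Payload 5.6 kg.
Tool frame: the origin (TCP) lies between the finger pads; the fingertips stand 8 mm ahead of it and the grasp point (between the pads) lies 11 mm behind it (robot.tips_ahead is the distance from the TCP to the fingertips, in m); z points along the fingers, y is the line along which they close (so a half turn about z gives the same grasp; the last joint's range is limited). The gripper opens to 85 mm and grips with 20 to 120 N. Pads are 22 mm wide; open, the fingers measure 114 mm over their backs; the gripper's body (76 mm by 85 mm) begins 54 mm behind the grasp point. The pads swing forward as they close: fully open they stand 13 mm farther back than shut.
Start: joints at [1.102, 0.468, -0.012, 1.603, 0.006, 1.071, -0.056], TCP at [0.268, -0.592, 0.202] pointing down, gripper open.
Joint ranges: [-2.53, 2.53], [-0.31, 2.02], [-1.57, 1.55], [0.28, 2.44], [-1.29, 4.43], [0.15, 1.84], [-2.92, 2.92]. Speed limits (rad/s): [2.57, 2.57, 3.14, 3.14, 3.14, 3.14, 3.14].

## Interface

Orientations are given as a unit quaternion [x, y, z, w].
In Python, from station import readout, capture, order, nets, robot gives the robot as it stands.
- The arm moves only by the tool arm_command, never from a script. Its argument "moves" is a list of rows, each an object with "gripper": the closure in counts, from 0 (fully open) to 255 (shut); "dp": the shift along the tool's x, y, z in mm, a list of three; "dr": the turn, a rotation vector about the tool's x, y, z in rad, a list of three. A call has 1 to 10 rows; each row shifts and turns the commanded pose from where the row before left it, along the tool's axes as they then stand; what a row does not reach is not made up. A row lasts 1/12 s, in which the tool goes at most 41.7 mm and 7.16 degrees, less where a joint would pass 70% of its speed; a pose out of reach is approached as far as the arm can. A call is refused whole if a number of a shift passes 41.7 or a number of a turn 0.125, either way. A call with a gripper value outside its range is refused whole. The fingers move at their own pace and stop on an object; the grip force is fixed at half the most. Time passes only in rows, so rows that do not move let the fingers close. It gives the time, the measured TCP pose, the force, the opening and the grip force at its end, in the units of the state.
- readout.read_state(): the state, without advancing time (a new reading comes with each control period).
- capture(name): name is "scene" or "top" or "wrist"; returns a dict with "image" (384x512x3 uint8, red, green, blue), "fx", "fy", "cx", "cy" (pixels), "k1" (the pictures are not rectified: a ray, as slopes to the right and down, at radius r is drawn at 1 + k1 r^2 times it, then the intrinsics apply), "view" (4x4, takes a point from world to camera coordinates). Camera axes: x right, y down, z forward; pixel columns grow to the right and rows downward; lengths in m; the calibration is good to about 2 mm. A picture is of the moment at which its call begins. There is no depth.
- order.finish_job(): hands the job in; it is judged then, once.
Trained networks look in the newest picture that a camera, given by its name, has taken for a name from the list of things; names that differ only in an ending like _2 or _b are one class to them, and where a whole thing is asked for, a point or a joint stands for the part that bears it (a point fixed in the world has none). Each returns a list of dicts, best first, with "p" (0 to 1); they miss things now and then, are a little off and sometimes report something else, mostly with a low value. They report only what shows in the picture. A call takes as long as a camera call.
- nets.regions_of(camera, name): "pixels" (384x512 bool, what is visible of it) and "pixel" ([column, row] in pixels, amid what is visible of it).
The state is a dict: "t": time; "joint_pos": joint angles; "joint_vel": joint speeds; "effort": joint torques, N m; "tool_pos": TCP position; "tcp_rot": TCP orientation; "contact_force": force on the tool from outside, world axes, zero at the start; "moment": the same for the moment, N m; "width": opening from 0.0 (shut) to 1.0 (fully open); "grasp_force": force on a finger pad.
Only numpy, scipy, OpenCV 4.12 (cv2) and the standard library are available. Lean on these libraries where they do the work, as an engineer would, in place of code of your own. Each camera call takes 0.05 s, during which the arm holds its last target. There are 200 camera calls.

## Task

The deep saucepan stands on the middle burner of the gas hob, next to a shallow frying pan on one of the end burners. Without lifting it, slide the saucepan sideways along the grate until it stands centred over the empty burner at the other end, and let go of it there. Keep its base down on the grate and the pan level all the way, and leave the frying pan where it stands.

Things in the scene. Friction and masses are not known exactly. Their poses are not given: they have to be found in the camera images.
- saucepan_centre (a point): Deep round brushed-steel saucepan, 140 mm across, 70 mm high, 0.4 to 0.75 kg, on the flat bars of the hob's grate (bar tops 46 mm above the work surface). The point lies on its axis, 35 mm above its base. Own z is up; one straight level black handle, 16 mm wide and 18 mm high, sticks out along own -x from 70 to 219 mm from the axis, its mid-height 48 mm above the base.
- saucepan_grip (a point): Middle of the saucepan's black handle, 135 mm from the pan's axis, at the handle's mid-height (48 mm above the pan's base, 94 mm above the work surface). The handle runs along own x (-x away from the pan, roughly towards the robot), is 16 mm wide along own y and 18 mm high, with 39 mm free below it down to the grate.
- burner_free_top (a point): Axis of the empty end burner, at the height of the grate's bar tops (46 mm), where the middle of a pan's base belongs. Three burners in a row, 230 mm apart: saucepan on the middle one, frying pan on the other end. Burner: 74 mm round cap in a 156 mm marked dark enamel ring, seen under the bars. Own y runs along the row and the bars (9 mm wide, 40 mm apart, continuous over all three).
- frying_pan_centre (a point): Shallow round steel frying pan, 200 mm across, 40 mm high, 0.9 kg, on the other end burner, to be left alone. The point lies on its axis, 20 mm above its base. A black handle reaches out along own -x to 265 mm from the axis, mid-height 36 mm above the base.

How it is judged:
At the end, for the whole second after the job is handed in: The saucepan stands level and at rest on the grate with its axis within 20 mm of the empty burner's axis, let go (horizontal distance between saucepan_centre and burner_free_top below 0.02 m and z of saucepan_centre in the frame of burner_free_top below 0.039 m and angle between saucepan_centre's own z axis and vertical below 0.06 rad and linear speed of saucepan below 0.02 m/s); the robot touches nothing.
It fails at once if the saucepan is lifted more than 10 mm off the grate (z of saucepan_centre in the frame of burner_free_top above 0.045 m).
It fails at once if the saucepan is tipped more than about 10 degrees (angle between saucepan_centre's own z axis and vertical above 0.18 rad).
It fails at once if the frying pan is moved by more than 20 mm (distance of frying_pan_centre from where it was at the start of the episode above 0.02 m).
It also fails if it takes over 35 s, if anything falls off the work surface, if the arm or the gripper's body presses on something with over 40 N, if the wrist force passes 120 N, or if a joint passes its speed limit or range.

## Working session

There is one attempt and no reset: what is moved stays moved. The work goes in short steps, Python scripts to look and compute and a tool call to move; the robot and the scene stay as the last step left them, time stands still between calls to the robot, and variables do not carry over. Pictures are saved under pics/ and viewed, at most 10 in all, crops included, and the job is handed in when it is done.

Besides the shell and the picture viewer there is one more tool, called as name([rows], argument=value, ...), one row to a line, values as JSON. arm_command: Moves the arm, as the interface text tells. Its arguments: {"type":"object","properties":{"moves":{"type":"array"}},"required":["moves"]}

```bash
mkdir -p pics; cat > h.py <<'E'
import numpy as np, cv2
from station import readout, capture, order, nets, robot
def ray(c,px):
    K=np.array([[c['fx'],0,c['cx']],[0,c['fy'],c['cy']],[0,0,1.]])
    q=cv2.undistortPoints(np.array([[px]],float),K,np.array([c['k1'],0,0,0.]))[0,0]
    V=np.array(c['view']);R=V[:3,:3];return -R.T@V[:3,3], R.T@np.array([q[0],q[1],1])
def at(c,px,z):
    o,d=ray(c,px);return o+d*(z-o[2])/d[2]
E
python3 - <<'E'
from h import *
s=readout.read_state();print(s)
for n in ['scene','top']:
    c=capture(n);cv2.imwrite(f'pics/{n}0.png',c['image'][:,:,::-1])
    V=np.array(c['view']);print(n,-V[:3,:3].T@V[:3,3])
    for o,z in [('saucepan_centre',.081),('saucepan_grip',.094),('burner_free_top',.03),('frying_pan_centre',.07)]:
        for r in nets.regions_of(n,o)[:2]:
            print(o,r['p'],r['pixel'],at(c,r['pixel'],z).round(3),r['pixels'].sum())
E
```

```text
{'t': 0.0, 'joint_pos': array([ 1.10198631,  0.46835456, -0.01157567,  1.60364842,  0.00595034,
        1.07139286, -0.05630464]), 'joint_vel': array([ 5.74647870e-05, -8.26542334e-04,  1.63259934e-03, -4.03222207e-04,
       -6.89454126e-05,  7.28324675e-04, -1.70365184e-04]), 'effort': array([-7.69919334e-04, -5.32379115e+01,  2.08848686e-02, -2.51303476e+01,
        1.13313823e-02,  7.73839653e-03, -1.10470438e-05]), 'tool_pos': array([ 0.26816468, -0.59142575,  0.20134276]), 'tcp_rot': array([ 9.77433140e-01,  2.11243166e-01, -2.31878285e-04, -8.53427455e-04]), 'contact_force': array([-0.47542775,  0.34949278,  0.21215936]), 'moment': array([0.06757539, 0.03952561, 0.01271426]), 'grasp_force': 0.0, 'width': 1.0029220847519165}
scene [ 1.03513909 -0.035311    0.58616234]
saucepan_centre 0.81 [274.7, 219.8] [0.58  0.053 0.081] 5350
saucepan_grip 0.95 [274.3, 218.9] [0.589 0.05  0.094] 5464
burner_free_top 0.66 [150.2, 270.1] [ 0.635 -0.182  0.03 ] 2474
frying_pan_centre 0.84 [382.5, 210.5] [0.567 0.272 0.07 ] 6930
top [0.49104894 0.03063023 0.95030986]
saucepan_centre 0.72 [240.0, 169.4] [0.601 0.048 0.081] 3180
saucepan_grip 0.88 [238.9, 177.7] [0.579 0.051 0.094] 3190
burner_free_top 0.9 [328.6, 170.2] [ 0.602 -0.183  0.03 ] 1895
frying_pan_centre 0.57 [150.5, 184.5] [0.568 0.27  0.07 ] 5810
```

View pics/top0.png

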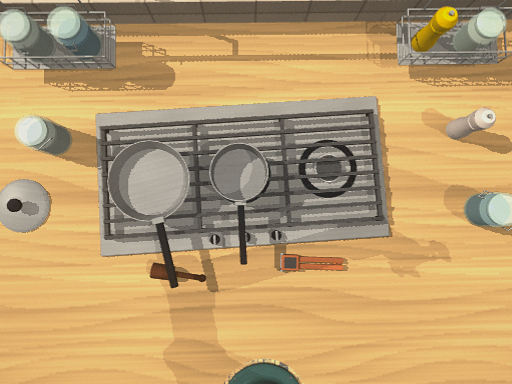

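View pics/scene0.png

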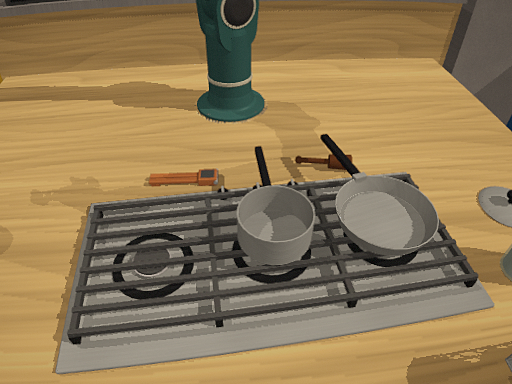

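The top view shows the saucepan rim centred near (240,172) with its handle running to (244,263). The empty burner ring is at (328,168), and the frying pan is on the left at about (150,180). The scene view agrees.

```bash
python3 - <<'E'
from h import *
from scipy.optimize import least_squares
def circ(P):
    f=lambda q:np.hypot(P[:,0]-q[0],P[:,1]-q[1])-q[2]
    return least_squares(f,[*P.mean(0),.07],loss='soft_l1',f_scale=.003).x
B={}
for n in ['top','scene']:
    c=capture(n)
    m=nets.regions_of(n,'saucepan_grip')[0]['pixels'].astype(np.uint8)
    b=nets.regions_of(n,'burner_free_top')[0]['pixels'].astype(np.uint8)
    k=cv2.getStructuringElement(2,(15,15))
    if n=='top':
        d=cv2.morphologyEx(m,cv2.MORPH_OPEN,k)
        cn=max(cv2.findContours(d,0,1)[0],key=len)[:,0]
        P=np.array([at(c,p,.116)[:2] for p in cn]);print('rim',circ(P).round(4))
        h=m&~cv2.dilate(d,np.ones((7,7)));ys,xs=np.nonzero(h)
        H=np.array([at(c,p,.101)[:2] for p in zip(xs,ys)])
        mu=H.mean(0);u=np.linalg.svd(H-mu)[2][0];t=(H-mu)@u
        print('handle n',len(H),'ends',(mu+u*t.min()).round(4),(mu+u*t.max()).round(4),'dir',u.round(4))
    cb=cv2.convexHull(np.vstack(cv2.findContours(b,0,1)[0]))[:,0]
    for z in (.005,.02,.03):
        P=np.array([at(c,p,z)[:2] for p in cb]);print(n,z,circ(P).round(4))
s=readout.read_state();from scipy.spatial.transform import Rotation as R
print(R.from_quat(s['tcp_rot']).as_matrix().round(3))
E
```

```text
rim [0.5907 0.0517 0.0682]
handle n 387 ends [0.505  0.0489] [0.3711 0.0429] dir [-0.999  -0.0445]
top 0.005 [ 0.6077 -0.1833  0.0766]
top 0.02 [ 0.6058 -0.1799  0.0754]
top 0.03 [ 0.6046 -0.1776  0.0746]
scene 0.005 [ 0.6022 -0.1851  0.0778]
scene 0.02 [ 0.6134 -0.1812  0.0758]
scene 0.03 [ 0.6208 -0.1787  0.0744]
[[ 0.911  0.413 -0.   ]
 [ 0.413 -0.911 -0.   ]
 [-0.     0.    -1.   ]]
```

arm_command([
  {"gripper": 0, "dp": [0, 0, 0], "dr": [0, 0, 0.095]},
  {"gripper": 0, "dp": [0, 0, 0], "dr": [0, 0, 0.095]},
  {"gripper": 0, "dp": [0, 0, 0], "dr": [0, 0, 0.095]},
  {"gripper": 0, "dp": [0, 0, 0], "dr": [0, 0, 0.095]},
  {"gripper": 0, "dp": [12, -35, 0], "dr": [0, 0, 0]},
  {"gripper": 0, "dp": [12, -35, 0], "dr": [0, 0, 0]},
  {"gripper": 0, "dp": [12, -35, 0], "dr": [0, 0, 0]},
  {"gripper": 0, "dp": [12, -35, 0], "dr": [0, 0, 0]},
  {"gripper": 0, "dp": [12, -35, 0], "dr": [0, 0, 0]},
  {"gripper": 0, "dp": [12, -35, 0], "dr": [0, 0, 0]},
])

```text
t: 1.63
tool_pos: [0.331, -0.3772, 0.2025]
tcp_rot: [1.0, 0.023, 0.0, 0.0]
contact_force: [0.5, 0.3, -0.2]
width: 0.999
grasp_force: 0.0
```

arm_command([
  {"gripper": 0, "dp": [12, -35, 0], "dr": [0, 0, 0]},
  {"gripper": 0, "dp": [12, -35, 0], "dr": [0, 0, 0]},
  {"gripper": 0, "dp": [12, -35, 0], "dr": [0, 0, 0]},
  {"gripper": 0, "dp": [12, -35, 0], "dr": [0, 0, 0]},
  {"gripper": 0, "dp": [12, -35, 0], "dr": [0, 0, 0]},
  {"gripper": 0, "dp": [12, -35, 0], "dr": [0, 0, 0]},
  {"gripper": 0, "dp": [12, -35, 0], "dr": [0, 0, 0]},
  {"gripper": 0, "dp": [12, -35, 0], "dr": [0, 0, 0]},
  {"gripper": 0, "dp": [12, -35, 0], "dr": [0, 0, 0]},
  {"gripper": 0, "dp": [12, -35, 0], "dr": [0, 0, 0]},
])

```text
t: 2.47
tool_pos: [0.435, -0.0221, 0.2027]
tcp_rot: [1.0, 0.023, 0.001, 0.0]
contact_force: [1.6, 0.2, -0.4]
width: 0.998
grasp_force: 0.0
```

arm_command([
  {"gripper": 0, "dp": [12, -35, 0], "dr": [0, 0, 0]},
  {"gripper": 0, "dp": [12, -33, 0], "dr": [0, 0, 0]},
  {"gripper": 0, "dp": [0, 0, 0], "dr": [0, 0, 0]},
  {"gripper": 0, "dp": [0, 0, 0], "dr": [0, 0, 0]},
])

```text
t: 2.8
tool_pos: [0.4558, 0.0472, 0.2024]
tcp_rot: [1.0, 0.025, 0.0, -0.0]
contact_force: [0.8, -1.3, 0.3]
width: 0.993
grasp_force: 0.0
```

```bash
python3 - <<'E'
from h import *
from scipy.spatial.transform import Rotation as R
s=readout.read_state();print(s['t'],s['tool_pos'],R.from_quat(s['tcp_rot']).as_matrix().round(3),s['joint_pos'].round(2))
c=capture('wrist');cv2.imwrite('pics/w1.png',c['image'][:,:,::-1])
for r in nets.regions_of('wrist','saucepan_grip')[:1]:
    m=r['pixels'];ys,xs=np.nonzero(m);H=np.array([at(c,p,.103)[:2] for p in zip(xs,ys)])
    for x in np.arange(.38,.53,.02):
        g=H[abs(H[:,0]-x)<.004]
        if len(g): print(round(x,2),g[:,1].min().round(4),g[:,1].max().round(4))
E
```

```text
2.8 [0.45576506 0.04720699 0.20238193] [[ 0.999  0.05   0.   ]
 [ 0.05  -0.999  0.   ]
 [ 0.    -0.    -1.   ]] [ 0.19  0.17 -0.4   2.03  0.08  0.95 -1.77]
0.38 0.0359 0.051
0.4 0.0361 0.0518
0.42 0.0367 0.0527
0.44 0.0366 0.0526
0.46 0.038 0.0535
0.48 0.0385 0.0543
0.5 0.0393 0.0552
0.52 0.0318 0.0661
```

View pics/w1.png

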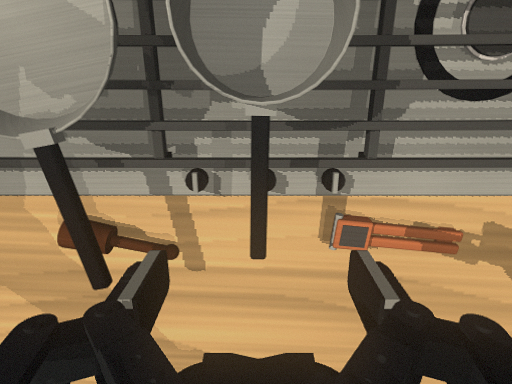

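The wrist view shows the saucepan handle at about (260,115–258), midway between the open fingers and clear of the frying pan's handle. I'm going down to grip it.

arm_command([
  {"gripper": 0, "dp": [0, 1.5, 24], "dr": [0, 0, 0.012]},
  {"gripper": 0, "dp": [0, 0, 24], "dr": [0, 0, 0]},
  {"gripper": 0, "dp": [0, 0, 24], "dr": [0, 0, 0]},
  {"gripper": 0, "dp": [0, 0, 24], "dr": [0, 0, 0]},
  {"gripper": 0, "dp": [0, 0, 14], "dr": [0, 0, 0]},
  {"gripper": 0, "dp": [0, 0, 8], "dr": [0, 0, 0]},
  {"gripper": 0, "dp": [0, 0, 0], "dr": [0, 0, 0]},
  {"gripper": 0, "dp": [0, 0, 0], "dr": [0, 0, 0]},
])

```text
t: 3.57
tool_pos: [0.4557, 0.0429, 0.0845]
tcp_rot: [1.0, 0.016, 0.0, 0.0]
contact_force: [-0.4, -0.5, 0.3]
width: 0.999
grasp_force: 0.0
```

arm_command([
  {"gripper": 255, "dp": [0, 0, 0], "dr": [0, 0, 0]},
  {"gripper": 255, "dp": [0, 0, 0], "dr": [0, 0, 0]},
  {"gripper": 255, "dp": [0, 0, 0], "dr": [0, 0, 0]},
  {"gripper": 255, "dp": [0, 0, 0], "dr": [0, 0, 0]},
  {"gripper": 255, "dp": [0, 0, 0], "dr": [0, 0, 0]},
  {"gripper": 255, "dp": [0, 0, 0], "dr": [0, 0, 0]},
  {"gripper": 255, "dp": [0, 0, 0], "dr": [0, 0, 0]},
  {"gripper": 255, "dp": [0, 0, 0], "dr": [0, 0, 0]},
  {"gripper": 255, "dp": [0, 0, 0], "dr": [0, 0, 0]},
  {"gripper": 255, "dp": [0, 0, 0], "dr": [0, 0, 0]},
])

```text
t: 4.4
tool_pos: [0.4555, 0.0438, 0.0842]
tcp_rot: [1.0, 0.017, -0.0, 0.0]
contact_force: [0.1, -0.0, 0.4]
width: 0.001
grasp_force: 0.0
```

The fingers shut on nothing (width 0.001), so I need to see why.

```bash
python3 - <<'E'
from h import *
w=capture('wrist')['image'];s=capture('scene')['image'][60:260,150:400]
t=capture('top')['image']
cv2.imwrite('pics/w2.png',w[:,:,::-1]);
a=cv2.resize(s,(800,600)[:1]+(640,))[:,:,::-1]
cv2.imwrite('pics/s2.png',np.hstack([cv2.resize(s,(400,320)),cv2.resize(t[130:290,140:340],(400,320))])[:,:,::-1])
print(readout.read_state())
E
```

```text
{'t': 4.55, 'joint_pos': array([ 0.14097108,  0.35559609, -0.35969878,  2.1356287 ,  0.1959301 ,
        0.68097073, -1.88803038]), 'joint_vel': array([-0.00039962,  0.00142431,  0.00119267, -0.00032858,  0.00091544,
        0.00151539, -0.00277856]), 'effort': array([-1.30146978e-03, -3.77070773e+01, -2.84371756e+00, -1.76975387e+01,
        7.96050299e-03,  1.21457379e-03,  4.42331748e-05]), 'tool_pos': array([0.45555116, 0.04374029, 0.08421745]), 'tcp_rot': array([ 9.99857679e-01,  1.68705894e-02, -6.03568312e-05,  1.81139321e-05]), 'contact_force': array([ 0.5388017 , -0.57355972, -0.00512947]), 'moment': array([0.04702728, 0.00399092, 0.02120329]), 'grasp_force': 0.0, 'width': 0.0036899253954100677}
```

View pics/w2.png

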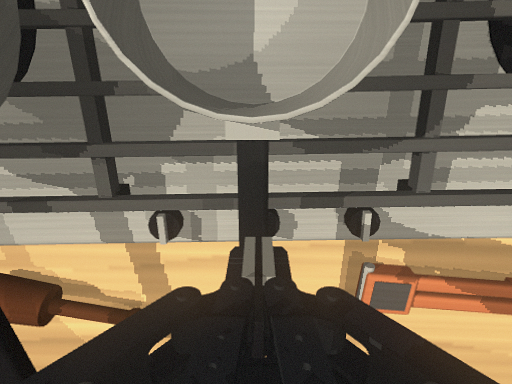

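View pics/s2.png

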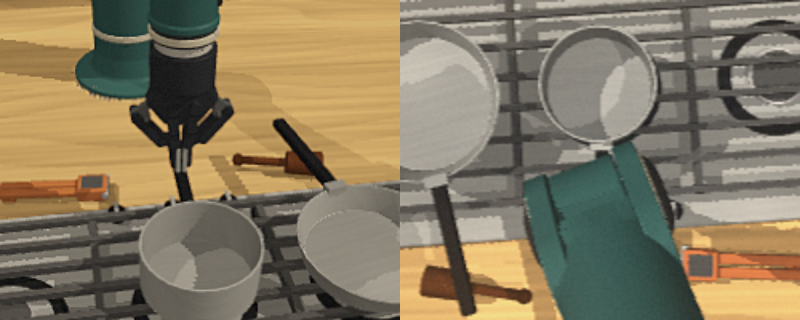

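The shut fingers look like they stop above the handle. I'll check fingertip and handle height against the cameras.

```bash
cat >> h.py <<'E'
def proj(c,p):
    V=np.array(c['view']);q=V[:3,:3]@p+V[:3,3];x,y=q[:2]/q[2];f=1+c['k1']*(x*x+y*y)
    return np.array([c['fx']*x*f+c['cx'],c['fy']*y*f+c['cy']])
def tri(rs):
    A=0;b=0
    for o,d in rs:
        d=d/np.linalg.norm(d);M=np.eye(3)-np.outer(d,d);A=A+M;b=b+M@o
    return np.linalg.solve(A,b)
E
python3 - <<'E'
from h import *
s=readout.read_state();c=capture('scene');t=capture('top');w=capture('wrist')
T=s['tool_pos'];print('tips_ahead',robot.tips_ahead)
for dz in (.02,0,-.008): print(dz,proj(c,T+[0,0,dz]).round(1),proj(w,T+[0,0,dz]).round(1))
print('handle end tri',tri([ray(t,(243.5,263)),ray(c,(260.5,148))]))
print('handle root tri',tri([ray(t,(241,206)),ray(c,(265,185))]))
for z in (.085,.103):
  for r in (.07,.135,.219): print(z,r,proj(c,np.array([.5907-r,.0517-.036*r,z])).round(1))
im=c['image'][110:200,215:315];cv2.imwrite('pics/s3.png',cv2.resize(im,(800,600)[:1]+(600,),interpolation=2)[:,:,::-1][:600])
E
```

```text
tips_ahead 0.008
0.02 [262.  168.3] [257.  244.3]
0 [261.8 175.6] [257.1 228.1]
-0.008 [261.8 178.5] [257.2 222.5]
handle end tri [0.3758934  0.04607664 0.09775792]
handle root tri [0.50983325 0.04462039 0.10633125]
0.085 0.07 [268.5 196.5]
0.085 0.135 [263.3 175.3]
0.085 0.219 [257.5 151.5]
0.103 0.07 [268.8 189.9]
0.103 0.135 [263.5 168.7]
0.103 0.219 [257.6 145. ]
```

View pics/s3.png

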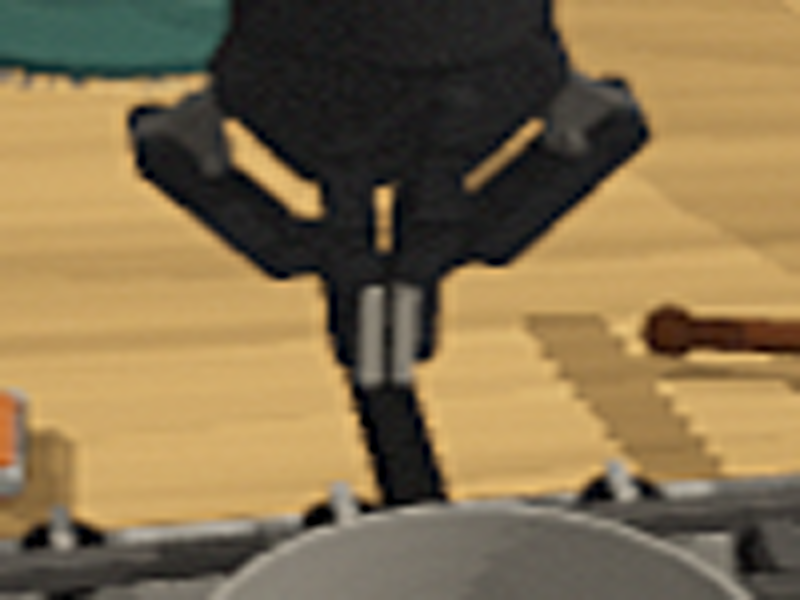

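Scene crop: the shut tips are at about row 168. The reported pose would put them near row 178, so the real tips are roughly 30 mm higher than reported. The wrist view agrees (tips at row 237 against an expected 222). They therefore shut just above the handle. I'll open, go 36 mm lower while watching the force, and close again.

arm_command([
  {"gripper": 0, "dp": [0, 0, 0], "dr": [0, 0, 0]},
  {"gripper": 0, "dp": [0, 0, 0], "dr": [0, 0, 0]},
  {"gripper": 0, "dp": [0, 0, 0], "dr": [0, 0, 0]},
  {"gripper": 0, "dp": [0, 0, 0], "dr": [0, 0, 0]},
  {"gripper": 0, "dp": [0, 0, 0], "dr": [0, 0, 0]},
  {"gripper": 0, "dp": [0, 0, 0], "dr": [0, 0, 0]},
  {"gripper": 0, "dp": [0, 0, 0], "dr": [0, 0, 0]},
  {"gripper": 0, "dp": [0, 0, 0], "dr": [0, 0, 0]},
])

```text
t: 5.37
tool_pos: [0.4556, 0.0437, 0.0843]
tcp_rot: [1.0, 0.017, -0.0, 0.0]
contact_force: [-0.4, 0.0, -0.5]
width: 0.998
grasp_force: 0.0
```

arm_command([
  {"gripper": 0, "dp": [0, -1.5, 6], "dr": [0, 0, 0]},
  {"gripper": 0, "dp": [0, 0, 6], "dr": [0, 0, 0]},
  {"gripper": 0, "dp": [0, 0, 6], "dr": [0, 0, 0]},
  {"gripper": 0, "dp": [0, 0, 6], "dr": [0, 0, 0]},
  {"gripper": 0, "dp": [0, 0, 0], "dr": [0, 0, 0]},
])

```text
t: 5.78
tool_pos: [0.4544, 0.0451, 0.0588]
tcp_rot: [1.0, 0.017, -0.001, 0.0]
contact_force: [-0.2, -0.6, 0.2]
width: 0.999
grasp_force: 0.0
```

arm_command([
  {"gripper": 0, "dp": [0, 0, 6], "dr": [0, 0, 0]},
  {"gripper": 0, "dp": [0, 0, 6], "dr": [0, 0, 0]},
  {"gripper": 0, "dp": [0, 0, 0], "dr": [0, 0, 0]},
])

```text
t: 6.03
tool_pos: [0.4548, 0.0451, 0.0472]
tcp_rot: [1.0, 0.017, -0.001, 0.0]
contact_force: [-0.6, 0.5, 0.3]
width: 0.998
grasp_force: 0.0
```

```bash
python3 - <<'E'
from h import *
s=readout.read_state();print(s['tool_pos'],s['contact_force'])
c=capture('scene');im=c['image'][110:200,215:315]
w=capture('wrist')['image']
cv2.imwrite('pics/s4.png',np.hstack([cv2.resize(im,(400,360),interpolation=2),cv2.resize(w,(400,360))])[:,:,::-1])
E
```

```text
[0.45477925 0.04510584 0.04716114] [-0.58588492  0.52716079  0.28893503]
```

View pics/s4.png

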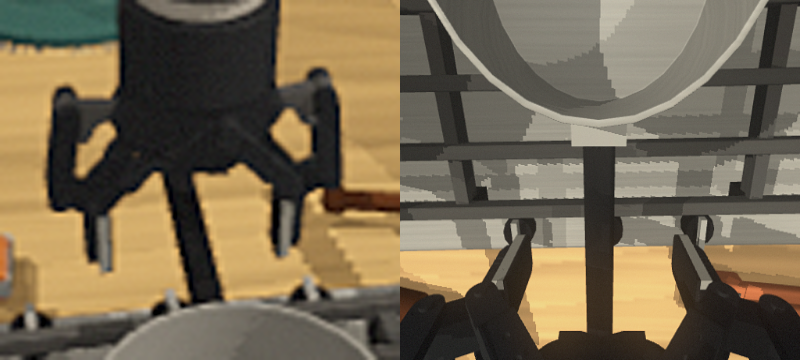

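The left (scene) panel shows the handle between the open fingers, with the tips near (100,268) and (285,255), beside and slightly below it. Closing.

arm_command([
  {"gripper": 255, "dp": [0, 0, 0], "dr": [0, 0, 0]},
  {"gripper": 255, "dp": [0, 0, 0], "dr": [0, 0, 0]},
  {"gripper": 255, "dp": [0, 0, 0], "dr": [0, 0, 0]},
  {"gripper": 255, "dp": [0, 0, 0], "dr": [0, 0, 0]},
  {"gripper": 255, "dp": [0, 0, 0], "dr": [0, 0, 0]},
  {"gripper": 255, "dp": [0, 0, 0], "dr": [0, 0, 0]},
  {"gripper": 255, "dp": [0, 0, 0], "dr": [0, 0, 0]},
  {"gripper": 255, "dp": [0, 0, 0], "dr": [0, 0, 0]},
  {"gripper": 255, "dp": [0, 0, 0], "dr": [0, 0, 0]},
  {"gripper": 255, "dp": [0, 0, 0], "dr": [0, 0, 0]},
])

```text
t: 6.97
tool_pos: [0.4556, 0.0454, 0.0485]
tcp_rot: [1.0, 0.017, 0.0, -0.0]
contact_force: [-1.7, 1.4, 4.6]
width: 0.177
grasp_force: 61.1
```

arm_command([
  {"gripper": 255, "dp": [0, 3, 0], "dr": [0, 0, 0]},
  {"gripper": 255, "dp": [0, 6, 0], "dr": [0, 0, 0]},
  {"gripper": 255, "dp": [0, 8, 0], "dr": [0, 0, 0]},
  {"gripper": 255, "dp": [0, 8, 0], "dr": [0, 0, 0]},
  {"gripper": 255, "dp": [0, 8, 0], "dr": [0, 0, 0]},
  {"gripper": 255, "dp": [0, 8, 0], "dr": [0, 0, 0]},
  {"gripper": 255, "dp": [0, 8, 0], "dr": [0, 0, 0]},
  {"gripper": 255, "dp": [0, 8, 0], "dr": [0, 0, 0]},
  {"gripper": 255, "dp": [0, 8, 0], "dr": [0, 0, 0]},
  {"gripper": 255, "dp": [0, 5, 0], "dr": [0, 0, 0]},
])

```text
t: 7.8
tool_pos: [0.4582, -0.0254, 0.0484]
tcp_rot: [1.0, 0.017, 0.0, -0.0]
contact_force: [0.5, 4.9, 3.8]
width: 0.177
grasp_force: 61.4
```

```bash
cat >> h.py <<'E'
from scipy.optimize import least_squares
def rim(n='top'):
    c=capture(n);m=nets.regions_of(n,'saucepan_centre')[0]['pixels'].astype(np.uint8)
    d=cv2.morphologyEx(m,cv2.MORPH_OPEN,cv2.getStructuringElement(2,(15,15)))
    cn=max(cv2.findContours(d,0,1)[0],key=len)[:,0]
    P=np.array([at(c,p,.116)[:2] for p in cn])
    f=lambda q:np.hypot(P[:,0]-q[0],P[:,1]-q[1])-.0685
    return least_squares(f,P.mean(0),loss='soft_l1',f_scale=.003).x
E
python3 - <<'E'
from h import *
s=readout.read_state();print(s['t'],s['tool_pos'],s['contact_force'],s['moment'],s['tcp_rot'].round(3),rim())
E
```

```text
7.8 [ 0.45820137 -0.02543749  0.04838781] [0.47844678 4.87549429 3.81360244] [ 1.15120497 -0.03703964  0.46997448] [ 1.     0.017  0.    -0.   ] [ 0.59264686 -0.0187314 ]
```

arm_command([
  {"gripper": 255, "dp": [0.5, 6, 0], "dr": [0, 0, 0]},
  {"gripper": 255, "dp": [0.5, 9, 0], "dr": [0, 0, 0]},
  {"gripper": 255, "dp": [0.5, 9, 0], "dr": [0, 0, 0]},
  {"gripper": 255, "dp": [0.5, 9, 0], "dr": [0, 0, 0]},
  {"gripper": 255, "dp": [0.5, 9, 0], "dr": [0, 0, 0]},
  {"gripper": 255, "dp": [0.5, 9, 0], "dr": [0, 0, 0]},
  {"gripper": 255, "dp": [0.5, 9, 0], "dr": [0, 0, 0]},
  {"gripper": 255, "dp": [0.5, 9, 0], "dr": [0, 0, 0]},
  {"gripper": 255, "dp": [0.5, 9, 0], "dr": [0, 0, 0]},
  {"gripper": 255, "dp": [0.5, 9, 0], "dr": [0, 0, 0]},
])

```text
t: 8.73
tool_pos: [0.4657, -0.1106, 0.0483]
tcp_rot: [1.0, 0.018, -0.0, -0.001]
contact_force: [0.4, 6.7, 6.2]
width: 0.175
grasp_force: 61.6
```

arm_command([
  {"gripper": 255, "dp": [0.5, 9, 0], "dr": [0, 0, 0]},
  {"gripper": 255, "dp": [0.5, 9, 0], "dr": [0, 0, 0]},
  {"gripper": 255, "dp": [0.5, 9, 0], "dr": [0, 0, 0]},
  {"gripper": 255, "dp": [0.5, 9, 0], "dr": [0, 0, 0]},
  {"gripper": 255, "dp": [0.5, 9, 0], "dr": [0, 0, 0]},
  {"gripper": 255, "dp": [0.5, 9, 0], "dr": [0, 0, 0]},
  {"gripper": 255, "dp": [0, 9, 0], "dr": [0, 0, 0]},
  {"gripper": 255, "dp": [0, 5, 0], "dr": [0, 0, 0]},
  {"gripper": 255, "dp": [0, 0, 0], "dr": [0, 0, 0]},
])

```text
t: 9.48
tool_pos: [0.4711, -0.1799, 0.0483]
tcp_rot: [1.0, 0.017, -0.0, -0.0]
contact_force: [0.2, 2.0, 6.2]
width: 0.17
grasp_force: 61.4
```

```bash
python3 - <<'E'
from h import *
s=readout.read_state();print(s['t'],s['tool_pos'],s['contact_force'],s['tcp_rot'].round(3),rim())
E
```

```text
9.4833 [ 0.47105072 -0.17993328  0.04834976] [0.1710874  1.98976315 6.1944467 ] [ 1.     0.017 -0.    -0.   ] [ 0.60448845 -0.16935664]
```

arm_command([
  {"gripper": 255, "dp": [1, 4, 0], "dr": [0, 0, 0]},
  {"gripper": 255, "dp": [0.5, 4, 0], "dr": [0, 0, 0]},
  {"gripper": 255, "dp": [0, 2, 0], "dr": [0, 0, 0]},
  {"gripper": 255, "dp": [0, 0, 0], "dr": [0, 0, 0]},
  {"gripper": 255, "dp": [0, 0, 0], "dr": [0, 0, 0]},
])

```text
t: 10.0
tool_pos: [0.4727, -0.1886, 0.0484]
tcp_rot: [1.0, 0.017, -0.0, -0.0]
contact_force: [-0.7, 5.0, 5.8]
width: 0.173
grasp_force: 61.6
```

arm_command([
  {"gripper": 0, "dp": [0, 0, 0], "dr": [0, 0, 0]},
  {"gripper": 0, "dp": [0, 0, 0], "dr": [0, 0, 0]},
  {"gripper": 0, "dp": [0, 0, 0], "dr": [0, 0, 0]},
  {"gripper": 0, "dp": [0, 0, 0], "dr": [0, 0, 0]},
  {"gripper": 0, "dp": [0, 0, 0], "dr": [0, 0, 0]},
  {"gripper": 0, "dp": [0, 0, 0], "dr": [0, 0, 0]},
  {"gripper": 0, "dp": [0, 0, 0], "dr": [0, 0, 0]},
  {"gripper": 0, "dp": [0, 0, 0], "dr": [0, 0, 0]},
  {"gripper": 0, "dp": [0, 0, 0], "dr": [0, 0, 0]},
])

```text
t: 10.75
tool_pos: [0.4729, -0.1893, 0.0483]
tcp_rot: [1.0, 0.017, -0.0, 0.0]
contact_force: [0.5, -0.0, 0.0]
width: 0.997
grasp_force: 0.0
```

arm_command([
  {"gripper": 0, "dp": [0, 0, -8], "dr": [0, 0, 0]},
  {"gripper": 0, "dp": [0, 0, -20], "dr": [0, 0, 0]},
  {"gripper": 0, "dp": [0, 0, -30], "dr": [0, 0, 0]},
  {"gripper": 0, "dp": [0, 0, -30], "dr": [0, 0, 0]},
  {"gripper": 0, "dp": [0, 0, -30], "dr": [0, 0, 0]},
  {"gripper": 0, "dp": [0, 0, -30], "dr": [0, 0, 0]},
  {"gripper": 0, "dp": [-20, 30, -10], "dr": [0, 0, 0]},
  {"gripper": 0, "dp": [-20, 40, 0], "dr": [0, 0, 0]},
  {"gripper": 0, "dp": [-10, 40, 0], "dr": [0, 0, 0]},
  {"gripper": 0, "dp": [0, 0, 0], "dr": [0, 0, 0]},
])

```text
t: 11.58
tool_pos: [0.4245, -0.3069, 0.2074]
tcp_rot: [1.0, 0.011, -0.0, 0.003]
contact_force: [-0.2, -0.3, -0.2]
width: 1.001
grasp_force: 0.0
```

```bash
python3 - <<'E'
from h import *
s=readout.read_state();print(s['t'],s['tool_pos'],s['contact_force'],rim())
c=capture('top');im=c['image'];cv2.imwrite('pics/t5.png',im[:,:,::-1])
for r in nets.regions_of('top','frying_pan_centre')[:1]: print(r['pixel'])
E
```

```text
11.5833 [ 0.42452799 -0.3069323   0.20744093] [-0.23825252 -0.25311849 -0.15593223] [ 0.60667808 -0.17735916]
[149.7, 185.2]
```

View pics/t5.png

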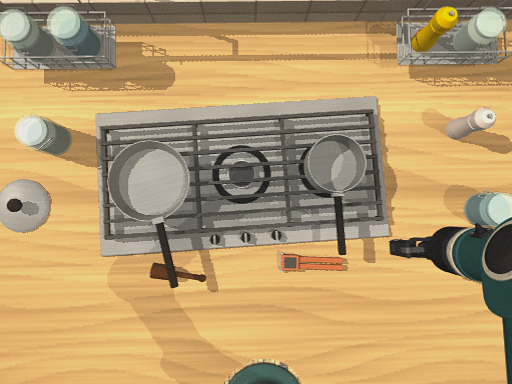

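The top view shows the saucepan standing over the right burner, with its rim centred near (335,163). That puts its axis about 5 mm from the burner's. The frying pan hasn't moved, and the arm is clear.

```bash
python3 -c "
from station import order
print(order.finish_job())"
```

```text
the job is handed in; nothing more can be done
None
```

I slid the saucepan along the grate to the empty end burner, let go of it about 5 mm from the burner's axis, left the frying pan where it stood, and handed the job in; no verdict came back.

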